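# Put the spatula back blade first

## Task

Someone has pushed the wooden spatula handle first into the narrow slot of the utensil block, so its food end sticks out. Pull it out, lay it flat on the worktop and let go, then take it by the handle and slide the blade into the block's wide slot, fully home, with the handle left sticking out. Leave the cup and the cream jug standing where they are.

Things in the scene. Friction and masses are not known exactly. Their poses are not given: they have to be found in the camera images.
- block: Fixed plain brown wooden utensil block, 125 long, 132 wide, 52 thick, on a stand; its two slots run down and away from the robot at 30 degrees below level, 110 deep, straight, closed at the back. Origin: centre of the mouth face, 101 above the worktop. x: into the slots, square to the mouth face; y: to the left across the block; z: square to its upper side. Outline y -66 to +66, z -26 to +26.
- wide_mouth (a point): Centre of the wide slot's mouth, in the mouth face (block x 0, y +24, z 0); axes as the block's. The slot is 64 wide (block y -8 to +56), 12 high, the mouth bevelled from 20 high over the first 9.
- narrow_mouth (a point): Centre of the narrow slot's mouth, in the mouth face (block x 0, y -39, z 0); axes as the block's. The slot is 34 wide (block y -56 to -22) and 20 high.
- spatula: Loose pale wooden spatula, 220 long, 60 to 110 g, same either face up. Origin: mid length, width, thickness. x: to the blade's tip (+110); y: across; z: square to its faces. Handle x -110 to 0, 26 wide, 14 thick; shoulders 0 to 36; blade 36 to 110, 56 wide, 6 thick. At first the handle is in the narrow slot to the shoulders, blade out up the slope. Lying on the worktop: origin about 7 up.
- blade_tip (a point): Middle of the spatula's blade end (spatula x = +110).
- handle_end (a point): Middle of the spatula's handle end (spatula x = -110).
- cup: White stacking cup without handle, 80 across, 68 high, standing loose to the left of the block. Origin: centre of its foot. Not to be moved.
- jug: White cream jug with a handle, 67x103x85, standing loose to the right of the block. Origin: centre of its underside. Not to be moved. Two teaspoons lie on the right in front of it; the worktop straight in front of the block, and to the left of that, is clear.

How it is judged:
On the way:
1. the spatula lies flat on the worktop, out of the block and let go (height (world z) of spatula below 0.022 m and height (world z) of each of blade_tip, handle_end below 0.03 m and contact force between the fingers and spatula below 0.1 N and contact force between spatula and block below 0.1 N and linear speed of spatula below 0.03 m/s), for 0.2 s.
At the end, for the whole second after the job is handed in: The blade is in the wide slot with its tip within 13 mm of the slot's back, the spatula in line with the slot within 0.12 rad, its handle sticking out of the mouth, at rest and let go (x of blade_tip in the frame of block above 0.097 m and x of handle_end in the frame of block below -0.09 m and y of blade_tip in the frame of block between 0.01 and 0.038 m and z of blade_tip in the frame of block between -0.012 and 0.012 m and angle between the x axis of spatula and the x axis of block, either way round below 0.12 rad and linear speed of spatula below 0.02 m/s); the robot touches nothing.
It fails at once if the cup is pushed more than 40 mm or tipped (distance of cup from where it was at the start of the episode above 0.04 m or angle between cup's own z axis and vertical above 0.5 rad).
It fails at once if the cream jug is pushed more than 40 mm or tipped (distance of jug from where it was at the start of the episode above 0.04 m or angle between jug's own z axis and vertical above 0.5 rad).
It also fails if it takes over 64 s, if anything falls off the work surface, if the arm or the gripper's body presses on something with over 40 N, if the wrist force passes 120 N, or if a joint passes its speed limit or range.

## Robot

A 7-joint arm with a two-finger parallel gripper is mounted at the origin on a cart in front of the work surface, level with it; the furniture and walls round the work are solid. World frame = base frame: x ahead of the robot, y to its left, z up, the work surface at z = 0. Lengths are in m, angles in rad, forces in N, time in s.
With the tool pointing down it reaches from about 0.4 to 0.85 m from the base axis. Payload 6.9 kg.
Tool frame: the origin (TCP) lies on the centre line of the jaws, within the pads' length; the fingertips stand 17 mm ahead of it and the grasp point (between the pads) lies 2 mm behind it; z points along the fingers, y is the line along which they close (so a half turn about z gives the same grasp; the last joint's range is limited). The gripper opens to 85 mm and grips with 20 to 120 N. Pads are 22 mm wide; open, the fingers measure 114 mm over their backs; the gripper's body (76 mm by 85 mm) begins 54 mm behind the grasp point. The pads swing forward as they close: fully open they stand 13 mm farther back than shut.
Start: joints at [-1.073, 0.507, -0.238, 1.5, 0.126, 1.149, -0.155], TCP at [0.239, 0.578, 0.248] pointing down, gripper open.
Joint ranges: [-3.08, 3.08], [-0.24, 2.05], [-1.43, 1.35], [0, 2.5], [-1.52, 4.66], [0.17, 1.96], [-2.89, 2.89]. Speed limits (rad/s): [2.39, 2.39, 3.14, 3.14, 3.14, 3.14, 3.14].

## Interface

Orientations are given as [roll, pitch, yaw] about the fixed x, y, z axes, in that order (R = Rz(yaw) Ry(pitch) Rx(roll)).
In Python, from rig import readout, eyes, env gives the robot as it stands.
- The arm moves only by the tool apply_moves, never from a script. Its argument "series" is a list of rows, each a list of 7 numbers: the shift along the world's x, y, z normalised to -1 to 1, where 1 is 20 cm, then the turn, a rotation vector about the world's x, y, z normalised to -1 to 1, where 1 is 60 degrees, then the closure, from -1 (fully open) to 1 (shut). In form: [[dx, dy, dz, rx, ry, rz, hand], ...]. A call has 1 to 20 rows; each row is the pose to reach, as a shift and turn from the pose commanded when the call began; what a row does not reach only later rows make up. A row lasts 1/8 s, in which the tool goes at most 62.5 mm and 10.7 degrees, less where a joint would pass 70% of its speed; a pose out of reach is approached as far as the arm can. A call with a number of a shift or a turn outside -1 to 1 is refused whole. A call with a gripper value outside its range is refused whole. The fingers move at their own pace and stop on an object; the grip force is fixed at half the most. Time passes only in rows, so rows that repeat a pose let the fingers close. It gives the time, the measured TCP pose, the force, the opening and the grip force at its end, in the units of the state.
- readout.observe(): the state, without advancing time (a new reading comes with each control period).
- eyes.camera(name): name is "side" or "top"; returns a dict with "color" (384x512x3 uint8, blue, green, red), "fov_y" (degrees; the focal length in pixels is half the picture's height over the tangent of half this angle, whatever the lens; pixels are square), "cx", "cy" (the principal point, pixels), "world_from_camera" (4x4, takes a point from camera to world coordinates). Camera axes: x right, y up, looking along -z (the intrinsics and any distortion apply to the point x, -y, -z); pixel columns grow to the right and rows downward; lengths in m; the calibration is good to about 2 mm. A picture is of the moment at which its call begins. There is no depth.
- env.job_done(): hands the job in; it is judged then, once.
The state is a dict: "time_s": time; "qpos": joint angles; "qvel": joint speeds; "effort": joint torques, N m; "position": TCP position; "ee_rot": TCP orientation; "ft_force": force on the tool from outside, world axes, zero at the start; "torque": the same for the moment, N m; "opening": finger opening in m; "grasp_force": force on a finger pad.
Only numpy, scipy, OpenCV 4.12 (cv2) and the standard library are available. Lean on these libraries where they do the work, as an engineer would, in place of code of your own. Each camera call takes 0.05 s, during which the arm holds its last target. There are 200 camera calls.

## Working session

There is one attempt and no reset: what is moved stays moved. The work goes in short steps, Python scripts to look and compute and a tool call to move; the robot and the scene stay as the last step left them, time stands still between calls to the robot, and variables do not carry over. Pictures are saved under pics/ and viewed, at most 11 in all, crops included, and the job is handed in when it is done.

Besides the shell and the picture viewer there is one more tool, called after "Request:" by a JSON object that holds its "api" and its "payload". apply_moves: Moves the arm, as the interface text tells. Its arguments: {"type":"object","properties":{"series":{"type":"array","items":{"type":"array","items":{"type":"number","minimum":-1,"maximum":1}}}},"required":["series"]}

```bash
ls; mkdir -p pics
python3 - <<'E'
from rig import readout, eyes
import cv2
s=readout.observe(); print({k:s[k] for k in ('time_s','position','ee_rot','opening')})
for n in('side','top'):
    c=eyes.camera(n); cv2.imwrite(f'pics/{n}0.png',c['color']); print(n,c['fov_y'],c['cx'],c['cy'],c['world_from_camera'],[k for k in c])
E
```

```text
pics
{'time_s': 0.0, 'position': array([0.23858089, 0.577161  , 0.24742168]), 'ee_rot': array([-3.13978774e+00,  5.81992531e-05,  2.74978156e+00]), 'opening': 0.08533316092285768}
side 57.249759088238584 252.82265590348362 193.01298188441572 [[-0.99862456 -0.03140948  0.04198145  0.62836096]
 [ 0.05206188 -0.68885898  0.72302342  0.73713635]
 [ 0.00620951  0.72421457  0.68954673  0.78707233]
 [ 0.          0.          0.          1.        ]] ['color', 'fov_y', 'cx', 'cy', 'world_from_camera']
top 45.62660266596781 255.3453969825303 195.74995027827597 [[-1.54010897e-02  9.75205391e-01 -2.20765149e-01  3.28014986e-01]
 [-9.99881382e-01 -1.49837810e-02  3.56486929e-03  2.28709878e-02]
 [ 1.68583111e-04  2.20793865e-01  9.75320481e-01  1.37510862e+00]
 [ 0.00000000e+00  0.00000000e+00  0.00000000e+00  1.00000000e+00]] ['color', 'fov_y', 'cx', 'cy', 'world_from_camera']
```

View pics/side0.png

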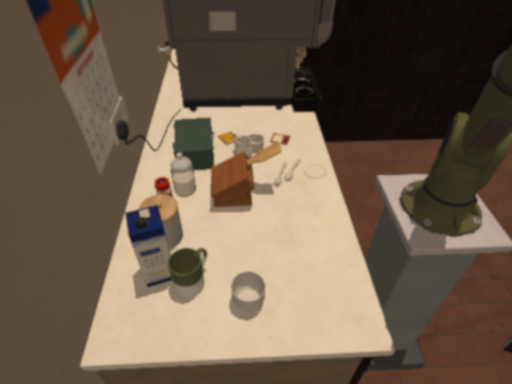

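View pics/top0.png

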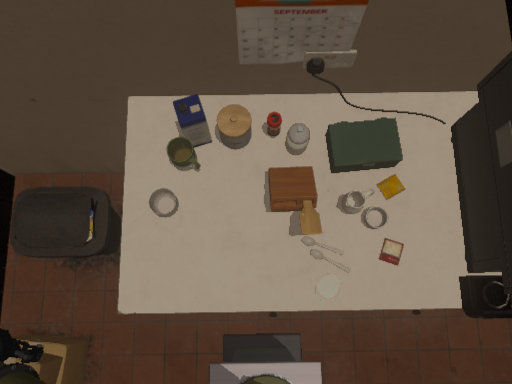

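The top view shows the block at about (292,190), the spatula blade at (311,220), the cup at (164,203), the jug at (354,202) and the spoons at (322,248). The side view shows the block at (232,180) and the spatula at (266,153). I'll zoom in next.

Run:
```python
import cv2,numpy as np
a=cv2.imread('pics/top0.png')[158:248,260:350]; b=cv2.imread('pics/side0.png')[125:215,200:290]
r=lambda i:cv2.resize(i,(400,400),interpolation=cv2.INTER_CUBIC)
cv2.imwrite('pics/z0.png',cv2.convertScaleAbs(np.hstack([r(a),r(b)]),alpha=1.3))
```

```text
(no output)
```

View pics/z0.png

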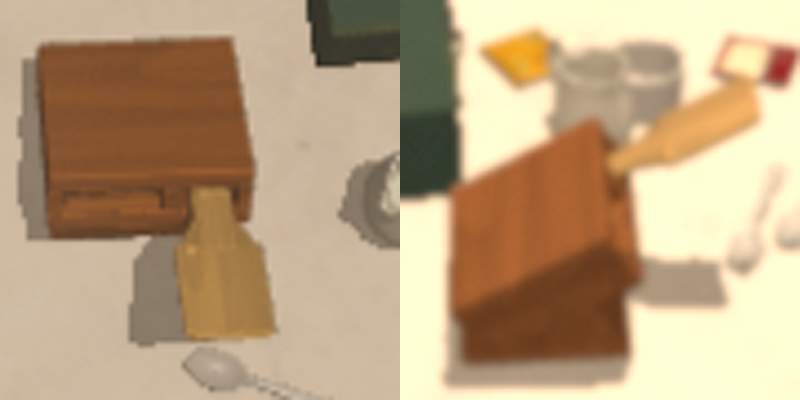

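The crop shows the block's upper-face corners in the top view (zoom px: back-left 40,45; back-right 234,38; front-right 252,172; front-left 48,180). The blade end corners are at (188,338) and (274,331). I'll cast these onto planes at the known heights.

```bash
cat > h.py <<'E'
import numpy as np,cv2
from rig import readout,eyes
from scipy.spatial.transform import Rotation as R
def ray(c,p):
    H=c['color'].shape[0]; f=H/2/np.tan(np.radians(c['fov_y'])/2)
    d=np.array([(p[0]-c['cx'])/f,-(p[1]-c['cy'])/f,-1.]); M=c['world_from_camera']
    return M[:3,3],M[:3,:3]@d
def onz(c,p,z):
    o,d=ray(c,p); return o+d*(z-o[2])/d[2]
def two(c1,p1,c2,p2):
    o,d=ray(c1,p1);q,e=ray(c2,p2); s=np.linalg.lstsq(np.c_[d,-e],q-o,rcond=None)[0]
    a,b=o+s[0]*d,q+s[1]*e; return (a+b)/2,np.linalg.norm(a-b)
E
python3 - <<'E'
from h import *
t=eyes.camera('top');s=eyes.camera('side')
T=lambda x,y:(260+x/4.444-.4,158+y/4.444-.4); S=lambda x,y:(200+(x-400)/4.444-.4,125+y/4.444-.4)
np.set_printoptions(precision=4,suppress=True)
for n,p,z in [('BL',(40,45),.061),('BR',(234,38),.061),('FR',(252,172),.1235),('FL',(48,180),.1235),('lowL',(50,237),.0785),('tipL',(188,338),.156),('tipR',(274,331),.156),('slotL',(63,200),.101),('slotR',(165,195),.101)]:
    print(n,onz(t,T(*p),z))
for n,p,z in [('BR',(455,188),.061),('FR',(600,122),.1235),('FL',(608,242),.1235),('BL',(452,312),.061)]: print('side',n,onz(s,S(*p),z))
for n,p,q in [('FL',(48,180),(608,242)),('BL',(40,45),(452,312)),('FR',(252,172),(600,122)),('tipL',(188,338),(760,112)),('tipR',(274,331),(752,82))]: print(n,two(t,T(*p),s,S(*q)))
for n,p in [('cup',(164,203)),('jug',(354,202)),('spoon',(308,241)),('spoonend',(342,251)),('edge',(290,312))]: print(n,onz(t,p,.0))
E
```

```text
BL [ 0.7109 -0.0229  0.061 ]
BR [ 0.7138 -0.1538  0.061 ]
FR [ 0.6071 -0.153   0.1235]
FL [ 0.6039 -0.0239  0.1235]
lowL [ 0.5758 -0.026   0.0785]
tipL [ 0.4976 -0.1051  0.156 ]
tipR [ 0.501  -0.1573  0.156 ]
slotL [ 0.5956 -0.034   0.101 ]
slotR [ 0.5978 -0.0996  0.101 ]
side BR [ 0.7101 -0.1528  0.061 ]
side FR [ 0.6039 -0.1447  0.1235]
side FL [ 0.6033 -0.0172  0.1235]
side BL [ 0.7079 -0.0221  0.061 ]
FL (array([ 0.604 , -0.0238,  0.1181]), np.float64(0.0021026356010198))
BL (array([ 0.7093, -0.0227,  0.0611]), np.float64(0.0029129011873686474))
FR (array([ 0.6059, -0.1532,  0.118 ]), np.float64(0.004749254767548314))
tipL (array([ 0.4975, -0.1049,  0.1581]), np.float64(0.0003830723990419711))
tipR (array([ 0.4996, -0.158 ,  0.1459]), np.float64(0.0059276114967909115))
cup [0.6207 0.2993 0.    ]
jug [ 0.6149 -0.2856  0.    ]
spoon [ 0.4967 -0.1391  0.    ]
spoonend [ 0.465 -0.24   0.   ]
edge [ 0.2897 -0.078   0.    ]
```

Measurements agree with the given sizes:
- **Block:** mouth centre about (0.591, -0.0885, 0.101), yaw about 0.013, measured width 130 mm.
- **Spatula:** tip about (0.498, -0.131, 0.152).

Next I move towards it in steps of up to 0.2 m.

Request:
{"api": "apply_moves", "payload": {"series": [[0.5,-1,0.3,0,0,0.2,-1],[0.5,-1,0.3,0,0,0.4,-1],[0.5,-1,0.3,0,0,0.4,-1],[0.5,-1,0.3,0,0,0.4,-1],[0.5,-1,0.3,0,0,0.4,-1]]}}

```text
time_s: 0.82
position: [0.3411, 0.3745, 0.3093]
ee_rot: [-3.141, 0.002, -3.121]
ft_force: [-0.4, 0.6, -0.5]
opening: 0.0854
grasp_force: 0.0
```

Request:
{"api": "apply_moves", "payload": {"series": [[0.5,-1,0,0,0,0,-1],[0.5,-1,0,0,0,0,-1],[0.5,-1,0,0,0,0,-1],[0.5,-1,0,0,0,0,-1],[0.5,-1,0,0,0,0,-1]]}}

```text
time_s: 1.45
position: [0.4397, 0.1757, 0.3078]
ee_rot: [-3.141, -0.0, -3.119]
ft_force: [-0.2, 1.0, 0.4]
opening: 0.0855
grasp_force: 0.0
```

Request:
{"api": "apply_moves", "payload": {"series": [[0.5,-1,0,0,0,0,-1],[0.5,-1,0,0,0,0,-1],[0.5,-1,0,0,0,0,-1],[0.5,-1,0,0,0,0,-1],[0.5,-1,0,0,0,0,-1]]}}

```text
time_s: 2.08
position: [0.5396, -0.0235, 0.3074]
ee_rot: [-3.141, -0.001, -3.117]
ft_force: [0.5, 0.4, 0.4]
opening: 0.0854
grasp_force: 0.0
```

```bash
cat >> h.py <<'E'
np.set_printoptions(precision=4,suppress=True)
YB=.013; B=np.array([.591,-.0885,.101]); RB=(R.from_euler('z',YB)*R.from_euler('y',30,degrees=True))
def bw(p): return B+RB.apply(p)           # block -> world
def goto(P,Rt=None):
    s=readout.observe(); Rn=R.from_euler('xyz',s['ee_rot'])
    d=(P-s['position'])/.2; w=np.zeros(3) if Rt is None else (Rt*Rn.inv()).as_rotvec()/np.radians(60)
    print('now',s['time_s'],s['position'],s['ee_rot'],'q',s['qpos'],'\nmove',d,w)
E
python3 - <<'E'
from h import *
Rt=R.from_euler('z',.045)*R.from_euler('y',30,degrees=True)*R.from_euler('xyz',[np.pi,0,np.pi])
goto(bw([-80,-40,100]*np.array(.001)) if 0 else bw(np.array([-.080,-.0410,.10])),Rt)
E
```

```text
now 2.075 [ 0.5396 -0.0235  0.3074] [-3.1413 -0.0009 -3.1172] q [ 0.0654  0.3267 -0.0954  1.6242  0.0332  1.1932  1.5579] 
move [ 0.1633 -0.5314 -0.3989] [-0.017   0.4989  0.0192]
```

Request:
{"api": "apply_moves", "payload": {"series": [[0.16,-0.53,-0.2,-0.02,0.25,0.02,-1],[0.16,-0.53,-0.3,-0.02,0.5,0.02,-1],[0.16,-0.53,-0.4,-0.02,0.5,0.02,-1],[0.16,-0.53,-0.4,-0.02,0.5,0.02,-1],[0.16,-0.53,-0.4,-0.02,0.5,0.02,-1],[0.16,-0.53,-0.4,-0.02,0.5,0.02,-1]]}}

```text
time_s: 2.82
position: [0.571, -0.1274, 0.2317]
ee_rot: [-3.139, -0.517, -3.093]
ft_force: [-0.4, -0.6, 0.4]
opening: 0.0854
grasp_force: 0.0
```

Run:
```python
from h import *
Rt=R.from_euler('z',.045)*R.from_euler('y',30,degrees=True)*R.from_euler('xyz',[np.pi,0,np.pi])
goto(bw(np.array([-.080,-.0410,-.002])),Rt)
r=lambda i:cv2.resize(i,(400,400),interpolation=cv2.INTER_CUBIC)
cv2.imwrite('pics/z1.png',np.hstack([r(eyes.camera('top')['color'][158:258,260:360]),r(eyes.camera('side')['color'][95:215,200:320])]))
```

```text
now 2.825 [ 0.571  -0.1274  0.2317] [-3.1393 -0.5171 -3.0926] q [ 0.1445  0.7477 -0.0391  1.1936  0.1077  1.7121  1.7165] 
move [-0.2487 -0.0151 -0.4623] [ 0.0016  0.0063 -0.0049]
```

View pics/z1.png

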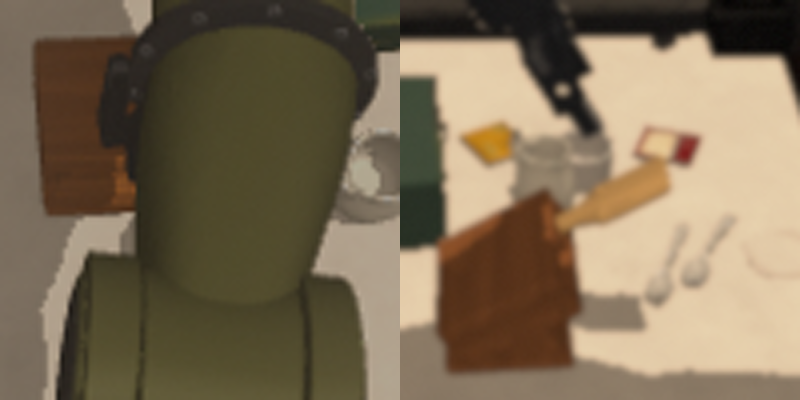

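The side view shows the fingers (tip at about zoom 590,130) square to the blade (about 640,190) and open. I'll descend along the tool axis and close.

Request:
{"api": "apply_moves", "payload": {"series": [[-0.12,-0.01,-0.23,0,0,0,-1],[-0.18,-0.01,-0.34,0,0,0,-1],[-0.22,-0.01,-0.41,0,0,0,-1],[-0.25,-0.01,-0.46,0,0,0,-1],[-0.25,-0.01,-0.46,0,0,0,-1]]}}

```text
time_s: 3.55
position: [0.5204, -0.1304, 0.137]
ee_rot: [-3.14, -0.523, -3.094]
ft_force: [0.3, 0.3, -0.2]
opening: 0.0853
grasp_force: 0.0
```

Request:
{"api": "apply_moves", "payload": {"series": [[0,0,0,0,0,0,1],[0,0,0,0,0,0,1],[0,0,0,0,0,0,1],[0,0,0,0,0,0,1],[0,0,0,0,0,0,1],[0,0,0,0,0,0,1]]}}

```text
time_s: 4.3
position: [0.5209, -0.1304, 0.1363]
ee_rot: [-3.14, -0.524, -3.093]
ft_force: [1.3, 0.2, 0.9]
opening: 0.0541
grasp_force: 62.6
```

Run:
```python
from h import *
s=readout.observe();print(s['qpos'],s['ft_force'])
c=eyes.camera('side')['color'][95:215,200:320]
cv2.imwrite('pics/z2.png',cv2.resize(c,(400,400),interpolation=cv2.INTER_CUBIC))
```

```text
[ 0.1613  0.7585 -0.0407  1.4602  0.1163  1.4419  1.6981] [1.2838 0.1935 0.9129]
```

View pics/z2.png

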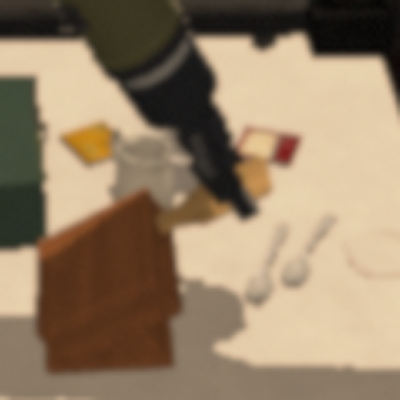

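The gripper has the blade at opening 54 mm with 63 N. Now I pull it up the slope.

Request:
{"api": "apply_moves", "payload": {"series": [[-0.13,0,0.075,0,0,0,1],[-0.26,-0.005,0.15,0,0,0,1],[-0.39,-0.01,0.225,0,0,0,1],[-0.52,-0.015,0.3,0,0,0,1],[-0.6,-0.015,0.35,0,0,0,1],[-0.6,-0.015,0.35,0,0,0,1]]}}

```text
time_s: 5.1
position: [0.4003, -0.1335, 0.2068]
ee_rot: [-3.14, -0.523, -3.094]
ft_force: [0.1, 0.0, -1.0]
opening: 0.0543
grasp_force: 63.1
```

The handle is clear of the slot. I'll raise it, level it and turn it half round.

Request:
{"api": "apply_moves", "payload": {"series": [[0.1,0.1,0.25,0,-0.17,0,1],[0.25,0.3,0.3,0,-0.34,0,1],[0.3,0.4,0.3,0,-0.5,0,1],[0.3,0.4,0.3,0,-0.5,0,1],[0.3,0.4,0.3,0,-0.5,0,1]]}}

```text
time_s: 5.72
position: [0.4609, -0.054, 0.266]
ee_rot: [-3.116, -0.004, -3.1]
ft_force: [-0.6, -0.4, -0.3]
opening: 0.0543
grasp_force: 63.6
```

Request:
{"api": "apply_moves", "payload": {"series": [[0.1,0.1,0,0,0,-0.16,1],[0.2,0.2,0,0,0,-0.32,1],[0.2,0.3,0,0,0,-0.48,1],[0.2,0.3,0,0,0,-0.64,1],[0.2,0.3,0,0,0,-0.8,1],[0.2,0.3,0,0,0,-1,1],[0.2,0.3,0,0,0,-1,1]]}}

```text
time_s: 6.6
position: [0.5013, 0.0058, 0.2652]
ee_rot: [-3.113, -0.002, 2.135]
ft_force: [-0.1, 0.1, -0.6]
opening: 0.0541
grasp_force: 63.6
```

Request:
{"api": "apply_moves", "payload": {"series": [[0.1,0.1,0,0,0,-0.16,1],[0.2,0.2,0,0,0,-0.32,1],[0.2,0.3,0,0,0,-0.48,1],[0.2,0.3,0,0,0,-0.64,1],[0.2,0.3,0,0,0,-0.8,1],[0.2,0.3,0,0,0,-1,1],[0.2,0.3,0,0,0,-1,1]]}}

```text
time_s: 7.48
position: [0.541, 0.0663, 0.2656]
ee_rot: [-3.115, 0.001, 1.092]
ft_force: [0.7, -0.9, -1.0]
opening: 0.0543
grasp_force: 63.6
```

Request:
{"api": "apply_moves", "payload": {"series": [[0.1,0.1,0,0,0,-0.16,1],[0.2,0.2,0,0,0,-0.32,1],[0.2,0.2,0,0,0,-0.48,1],[0.2,0.2,0,0,0,-0.64,1],[0.2,0.2,0,0,0,-0.8,1],[0.2,0.2,0,0,0,-1,1],[0.2,0.2,0,0,0,-1,1],[0.2,0.2,0,0,0,-1,1]]}}

```text
time_s: 8.48
position: [0.5807, 0.1066, 0.266]
ee_rot: [-3.117, -0.0, 0.048]
ft_force: [0.2, 0.3, 0.0]
opening: 0.0541
grasp_force: 63.6
```

Run:
```python
from h import *
Rt=R.from_euler('xyz',[np.pi,0,0])
goto(np.array([.58,.10,.04]),Rt)
t=eyes.camera('top')['color'][100:300,180:380];s=eyes.camera('side')['color'][100:300,160:360]
r=lambda i:cv2.resize(i,(400,400),interpolation=cv2.INTER_CUBIC)
cv2.imwrite('pics/z3.png',np.hstack([r(t),r(s)]))
```

```text
now 8.475 [0.5807 0.1066 0.266 ] [-3.1166 -0.0004  0.0476] q [-0.5613  0.4837  0.5657  1.5771 -0.3022  1.1637 -1.4497] 
move [-0.0037 -0.0331 -1.13  ] [-0.0238 -0.0002 -0.0455]
```

View pics/z3.png

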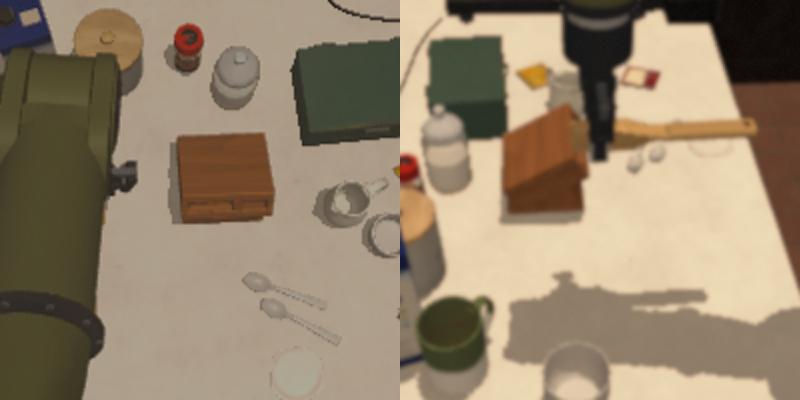

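The spatula is level, blade forward and handle toward the robot. I'll lower it, correct the small tilt, and watch the force.

Request:
{"api": "apply_moves", "payload": {"series": [[0,0,-0.3,-0.024,0,-0.04,1],[0,0,-0.6,-0.024,0,-0.04,1],[0,0,-0.85,-0.024,0,-0.04,1],[0,0,-1,-0.024,0,-0.04,1],[0,0,-1,-0.024,0,-0.04,1]]}}

```text
time_s: 9.2
position: [0.5793, 0.1065, 0.0643]
ee_rot: [3.141, 0.004, 0.002]
ft_force: [-0.1, 0.0, 0.4]
opening: 0.0544
grasp_force: 63.6
```

Request:
{"api": "apply_moves", "payload": {"series": [[0,0,-0.08,0,0,0,1],[0,0,-0.16,0,0,0,1],[0,0,-0.2,0,0,0,1],[0,0,-0.2,0,0,0,1]]}}

```text
time_s: 9.7
position: [0.5804, 0.1066, 0.0258]
ee_rot: [-3.141, 0.001, -0.0]
ft_force: [-0.6, 0.3, -0.4]
opening: 0.055
grasp_force: 63.7
```

Request:
{"api": "apply_moves", "payload": {"series": [[0,0,-0.015,0,0,0,1],[0,0,-0.025,0,0,0,1],[0,0,-0.025,0,0,0,1]]}}

```text
time_s: 10.07
position: [0.5807, 0.1067, 0.0213]
ee_rot: [-3.141, -0.0, -0.0]
ft_force: [-0.1, 0.0, -0.8]
opening: 0.0545
grasp_force: 63.7
```

Request:
{"api": "apply_moves", "payload": {"series": [[0,0,-0.008,0,0,0,1],[0,0,-0.015,0,0,0,1],[0,0,-0.015,0,0,0,1]]}}

```text
time_s: 10.45
position: [0.5806, 0.1066, 0.0182]
ee_rot: [-3.141, -0.0, -0.0]
ft_force: [0.2, 0.2, -0.8]
opening: 0.0543
grasp_force: 63.7
```

Run:
```python
from h import *
c=eyes.camera('side')['color'][150:270,130:330]
cv2.imwrite('pics/z4.png',cv2.resize(c,(800,480),interpolation=cv2.INTER_CUBIC))
```

```text
(no output)
```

View pics/z4.png

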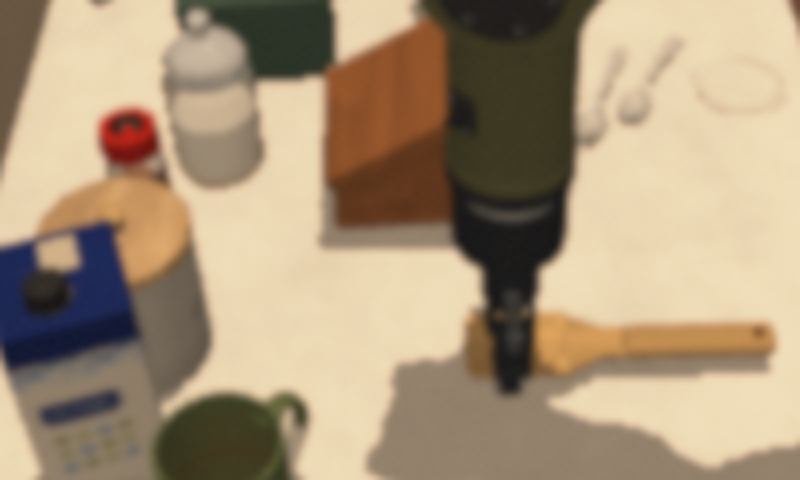

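The spatula is a few millimetres above the worktop and level. I'll release it, wait, and rise.

Request:
{"api": "apply_moves", "payload": {"series": [[0,0,0,0,0,0,-1],[0,0,0,0,0,0,-1],[0,0,0,0,0,0,-1],[0,0,0,0,0,0,-1],[0,0,0,0,0,0,-1],[0,0,0,0,0,0,-1]]}}

```text
time_s: 11.25
position: [0.5807, 0.1066, 0.0183]
ee_rot: [-3.141, -0.0, -0.0]
ft_force: [0.5, -0.1, 0.3]
opening: 0.0852
grasp_force: 0.0
```

Request:
{"api": "apply_moves", "payload": {"series": [[0,0,0.2,0,0,0,-1],[0,0,0.5,0,0,0,-1],[0,0.5,0.8,0,0,0,-1],[0,1,1,0,0,0,-1],[0,1,1,0,0,0,-1],[0,1,1,0,0,0,-1],[0,1,1,0,0,0,-1]]}}

```text
time_s: 12.12
position: [0.5801, 0.3109, 0.2189]
ee_rot: [-3.139, -0.002, 0.006]
ft_force: [-0.1, -0.9, -0.8]
opening: 0.0856
grasp_force: 0.0
```

Run:
```python
from h import *
t=eyes.camera('top')['color'][130:290,150:330];s=eyes.camera('side')['color'][130:290,150:330]
r=lambda i:cv2.resize(i,(400,356),interpolation=cv2.INTER_CUBIC)
cv2.imwrite('pics/z5.png',np.hstack([r(t),r(s)]))
```

```text
(no output)
```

View pics/z5.png

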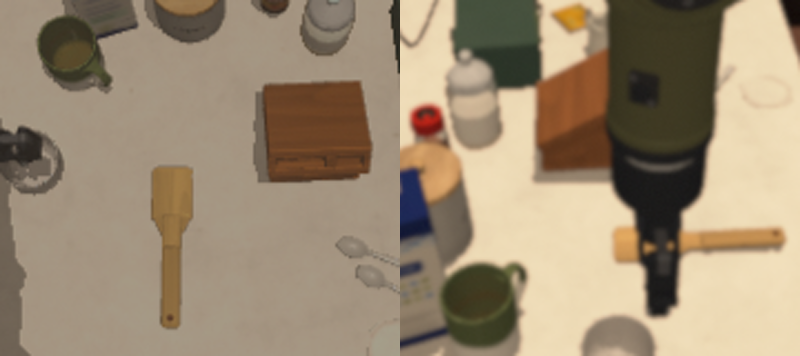

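The spatula lies flat in the top view, blade end at about zoom (172,168) and handle end at (170,325), with the block fully visible. I'll measure both by colour masks.

Run:
```python
from h import *
c=eyes.camera('top'); im=c['color']; hsv=cv2.cvtColor(im,cv2.COLOR_BGR2HSV)
u=lambda p:np.array(p)
m=np.zeros(im.shape[:2],np.uint8); m[200:285,210:245]=((hsv[200:285,210:245,1]>95)).astype(np.uint8)
k=max(cv2.findContours(m,0,1)[0],key=cv2.contourArea); print('area',cv2.contourArea(k))
ys,xs=np.nonzero(m); 
P=np.array([onz(c,(x,y),.011) for x,y in zip(xs,ys)])
print('x range',P[:,0].min(),P[:,0].max())
for lo,hi in [(.42,.47),(.47,.5),(.57,.62)]:
    q=P[(P[:,0]>lo)&(P[:,0]<hi)]; print(lo,hi,'y',q[:,1].mean(),'w',np.ptp(q[:,1]),np.unique(xs[(P[:,0]>lo)&(P[:,0]<hi)]))
q=P[P[:,0]<.5];r=np.polyfit(q[:,0],q[:,1],1);print('handle fit',r, np.polyfit(*P[:,:2].T,1))
# block
b=(((hsv[...,0]<14)&(hsv[...,1]>110))*255).astype(np.uint8); b[:,:260]=0;b[:,330:]=0;b[:160]=0;b[225:]=0
k=max(cv2.findContours(b,0,2)[0],key=cv2.contourArea); a=cv2.approxPolyDP(cv2.convexHull(k),2.,True)[:,0]; print(a.tolist())
big=cv2.resize(im[163:218,262:322],None,fx=12,fy=12,interpolation=cv2.INTER_CUBIC); cv2.imwrite('pics/z6.png',big[:600])
```

```text
area 776.0
x range 0.39549397897895605 0.6095151919949915
0.42 0.47 y 0.10653861710662521 w 0.02087384428972014 [223 224 225 226 227 228 229 230]
0.47 0.5 y 0.1063137515687125 w 0.023971547304528093 [223 224 225 226 227 228 229 230 231]
0.57 0.62 y 0.10373795837726565 w 0.05477694124118497 [218 219 220 221 222 223 224 225 226 227 228 229 230 231 232 233 234 235
 236]
handle fit [-0.0092  0.1108] [-0.0178  0.1144]
[[311, 167], [316, 192], [315, 207], [272, 211], [269, 168]]
```

View pics/z6.png

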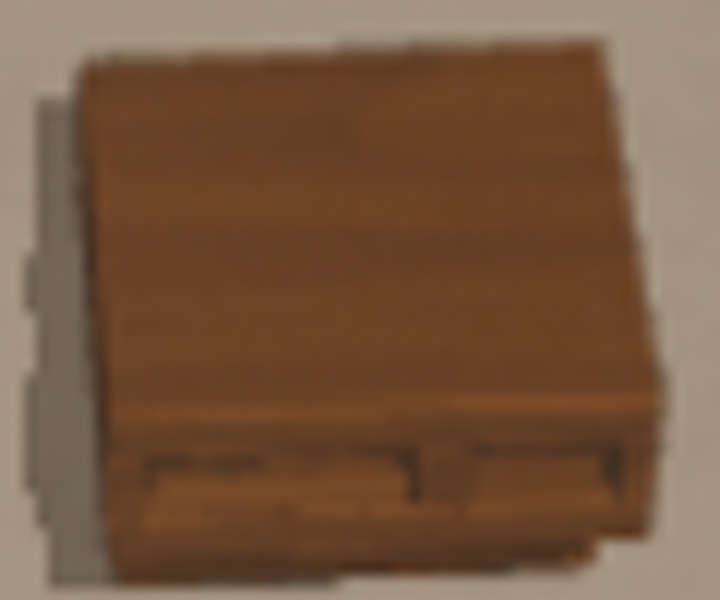

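The crop gives the wide slot's upper edge from (143,458) to (415,450), the narrow slot from about (470,447) to (620,450), and the block's corners.

Run:
```python
from h import *
c=eyes.camera('top'); T=lambda x,y:(262+x/12-.46,163+y/12-.46)
for n,p,z in [('FL',(110,420),.1235),('FR',(657,403),.1235),('BL',(82,62),.061),('BR',(604,42),.061),('lowL',(118,582),.0785),('wL',(143,458),.1097),('wR',(417,448),.1097),('nL',(470,447),.1097),('nR',(622,448),.1097)]: print(n,onz(c,T(*p),z))
Rt=R.from_euler('z',-.015)*R.from_euler('xyz',[np.pi,0,0])
goto(np.array([.4225,.107,.12]),Rt)
```

```text
FL [ 0.6055 -0.0248  0.1235]
FR [ 0.6076 -0.153   0.1235]
BL [ 0.7109 -0.0223  0.061 ]
BR [ 0.7141 -0.1527  0.061 ]
lowL [ 0.5755 -0.0275  0.0785]
wL [ 0.5992 -0.0329  0.1097]
wR [ 0.6007 -0.0977  0.1097]
nL [ 0.6007 -0.1102  0.1097]
nR [ 0.5999 -0.1462  0.1097]
now 12.325 [0.5807 0.3048 0.2178] [ 3.1406  0.0003 -0.0024] q [-0.8383  0.634   0.5746  1.4624 -0.3592  1.152  -1.779 ] 
move [-0.791  -0.9889 -0.4892] [ 0.001  -0.0003 -0.0121]
```

Request:
{"api": "apply_moves", "payload": {"series": [[-0.25,-0.3,0,0,0,-0.012,-1],[-0.5,-0.6,-0.1,0,0,-0.012,-1],[-0.75,-0.99,-0.49,0,0,-0.012,-1],[-0.75,-0.99,-0.49,0,0,-0.012,-1],[-0.75,-0.99,-0.49,0,0,-0.012,-1],[-0.75,-0.99,-0.49,0,0,-0.012,-1]]}}

```text
time_s: 13.08
position: [0.429, 0.1061, 0.1197]
ee_rot: [3.141, 0.002, -0.018]
ft_force: [1.0, 0.6, 0.3]
opening: 0.0854
grasp_force: 0.0
```

Request:
{"api": "apply_moves", "payload": {"series": [[0,0,-0.25,0,0,0,-1],[0,0,-0.4,0,0,0,-1],[0,0,-0.49,0,0,0,-1],[0,0,-0.49,0,0,0,-1],[0,0,-0.49,0,0,0,-1]]}}

```text
time_s: 13.7
position: [0.4316, 0.1088, 0.023]
ee_rot: [-3.141, -0.002, -0.013]
ft_force: [-0.3, -0.9, -0.1]
opening: 0.0855
grasp_force: 0.0
```

Run:
```python
from h import *
Rt=R.from_euler('z',-.015)*R.from_euler('xyz',[np.pi,0,0])
goto(np.array([.4305,.1068,.020]),Rt)
```

```text
now 13.7 [0.4316 0.1088 0.023 ] [-3.1409 -0.0017 -0.013 ] q [-0.5398  0.6161  0.3548  2.2263 -0.568   0.3828 -1.2959] 
move [-0.0056 -0.0101 -0.015 ] [-0.0006  0.0017 -0.002 ]
```

Request:
{"api": "apply_moves", "payload": {"series": [[0,-0.01,-0.015,0,0,0,-1],[0,-0.01,-0.015,0,0,0,1],[0,-0.01,-0.015,0,0,0,1],[0,-0.01,-0.015,0,0,0,1],[0,-0.01,-0.015,0,0,0,1],[0,-0.01,-0.015,0,0,0,1],[0,-0.01,-0.015,0,0,0,1],[0,-0.01,-0.015,0,0,0,1],[0,-0.01,-0.015,0,0,0,1]]}}

```text
time_s: 14.82
position: [0.4307, 0.1066, 0.0193]
ee_rot: [-3.141, -0.0, -0.013]
ft_force: [-1.1, 0.4, 2.3]
opening: 0.0247
grasp_force: 62.6
```

Request:
{"api": "apply_moves", "payload": {"series": [[0,0,0.2,0,0,0,1],[0,0,0.5,0,0,0,1],[0,0,0.8,0,0,0,1],[0,0,1,0,0,0,1],[0,0,1,0,0,0,1],[0,0,1,0,0,0,1],[0,0,1,0,0,0,1]]}}

```text
time_s: 15.7
position: [0.4298, 0.1065, 0.218]
ee_rot: [3.141, 0.002, -0.013]
ft_force: [-0.1, -0.1, -0.8]
opening: 0.0239
grasp_force: 62.4
```

The handle is gripped at about spatula x = -72 with the TCP 12 mm above its mid-plane. Now I compute the pre-insertion pose, with the tip 20 mm before the mouth.

```bash
sed -i 's/YB=.013; B=np.array(\[.591,-.0885,.101\])/YB=.017; B=np.array([.591,-.089,.101])/' h.py
cat >> h.py <<'E'
def ins(tipx,dy=0,dz=0): goto(bw(np.array([tipx-.182,.024+dy,.0123+dz])),RB*R.from_euler('x',np.pi))
E
python3 -c "
from h import *
ins(-.02)"
```

```text
now 15.7 [0.4298 0.1065 0.218 ] [ 3.1407  0.0021 -0.0129] q [-0.8187  0.3186  0.6932  2.0057 -0.2565  0.906  -1.5735] 
move [-0.04   -0.8719 -0.0266] [-0.0002  0.498   0.0276]
```

Request:
{"api": "apply_moves", "payload": {"series": [[-0.04,-0.3,0.1,0,0,0.03,1],[-0.04,-0.6,0.1,0,0,0.03,1],[-0.04,-0.87,0.1,0,0.17,0.03,1],[-0.04,-0.87,0,0,0.34,0.03,1],[-0.04,-0.87,-0.025,0,0.5,0.03,1],[-0.04,-0.87,-0.025,0,0.5,0.03,1],[-0.04,-0.87,-0.025,0,0.5,0.03,1]]}}

```text
time_s: 16.58
position: [0.4221, -0.0679, 0.214]
ee_rot: [-3.14, 0.522, 0.018]
ft_force: [0.4, -0.5, -0.4]
opening: 0.0244
grasp_force: 62.3
```

Run:
```python
from h import *
ins(-.02)
t=eyes.camera('top')['color'][155:275,245:365];s=eyes.camera('side')['color'][105:225,200:320]
r=lambda i:cv2.resize(i,(400,400),interpolation=cv2.INTER_CUBIC)
cv2.imwrite('pics/z7.png',np.hstack([r(t),r(s)]))
```

```text
now 16.575 [ 0.4221 -0.0679  0.214 ] [-3.1401  0.5219  0.0183] q [-0.3496  0.6256  0.7012  1.6985 -0.209   1.4552 -1.1235] 
move [-0.0016  0.0003 -0.0065] [-0.0012  0.0016 -0.0006]
```

View pics/z7.png

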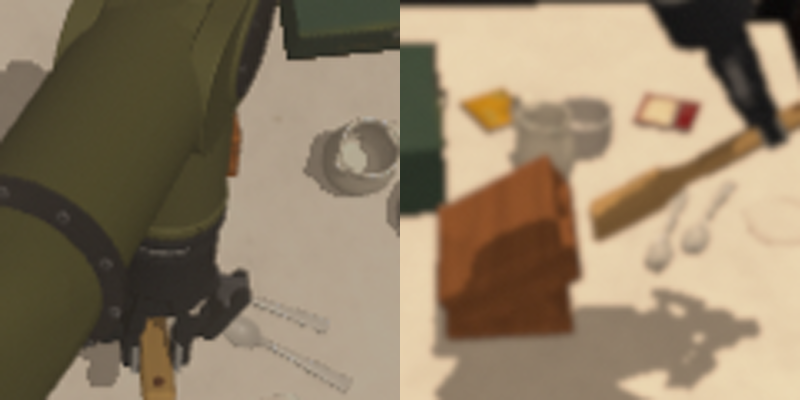

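The side view shows the tip edge at about zoom (590,204)–(597,240), just before the mouth, and the handle end at upper right. I'll compare that with the projected prediction.

```bash
cat >> h.py <<'E'
def proj(c,p):
    M=np.linalg.inv(c['world_from_camera']); q=M[:3,:3]@p+M[:3,3]; f=192/np.tan(np.radians(c['fov_y'])/2)
    return np.array([c['cx']+f*q[0]/-q[2],c['cy']-f*q[1]/-q[2]])
E
python3 - <<'E'
from h import *
c=eyes.camera('side'); Z=lambda p:(proj(c,p)-[200,105]+.35)*400/120+[400,0]
O=np.array([-.13,.024,0])
s=readout.observe(); Rt=R.from_euler('xyz',s['ee_rot'])*R.from_euler('x',np.pi)
for n,l in [('tip+y',(.11,.028,0)),('tip-y',(.11,-.028,0)),('sh+y',(.036,.028,0)),('sh0+y',(0,.013,0)),('h+y top',(-.05,.013,.007)),('h+y bot',(-.05,.013,-.007)),('h-y top',(-.05,-.013,.007))]:
    print(n,Z(s['position']+Rt.apply(np.array(l)-[-.072,0,.0123])))
for n,p in [('FL',(0,.066,.026)),('FR',(0,-.066,.026)),('BL',(.125,.066,.026)),('BR',(.125,-.066,.026)),('FLlow',(0,.066,-.026))]: print(n,Z(bw(np.array(p))))
im=cv2.resize(c['color'][105:225,200:320],(400,400),interpolation=cv2.INTER_CUBIC)
h=cv2.cvtColor(im,cv2.COLOR_BGR2HSV); m=((h[...,0]>12)&(h[...,0]<25)&(h[...,1]>100)).astype(np.uint8)
for x in range(190,390,15):
    y=np.nonzero(m[:,x])[0]; y=y[(y>80)&(y<260)]; print(x+400,(y.min(),y.max()) if len(y) else None,end=' ')
E
```

```text
tip+y [589.0359 240.1057]
tip-y [584.2639 199.8949]
sh+y [664.4214 204.4766]
sh0+y [699.7056 175.7234]
h+y top [749.7212 144.6335]
h+y bot [756.298  156.0053]
h-y top [744.355  126.5977]
FL [556.0318 243.6804]
FR [548.1806 151.5288]
BL [435.2026 301.5052]
BR [437.7063 207.5279]
FLlow [585.6088 280.7583]
590 (np.int64(207), np.int64(213)) 605 (np.int64(194), np.int64(236)) 620 (np.int64(186), np.int64(228)) 635 (np.int64(178), np.int64(221)) 650 (np.int64(98), np.int64(212)) 665 (np.int64(168), np.int64(203)) 680 (np.int64(167), np.int64(189)) 695 (np.int64(160), np.int64(178)) 710 (np.int64(150), np.int64(171)) 725 (np.int64(142), np.int64(164)) 740 (np.int64(134), np.int64(156)) 755 (np.int64(127), np.int64(148)) 770 None 785 (np.int64(108), np.int64(126))
```

The prediction matches within about 3 mm, with the tip perhaps 4 mm farther back and the angle right. Now I insert along the slot and watch the force.

Request:
{"api": "apply_moves", "payload": {"series": [[0.043,0.001,-0.031,0,0,0,1],[0.087,0.0015,-0.056,0,0,0,1],[0.13,0.002,-0.081,0,0,0,1],[0.173,0.003,-0.106,0,0,0,1],[0.173,0.003,-0.106,0,0,0,1]]}}

```text
time_s: 17.35
position: [0.4581, -0.0668, 0.1924]
ee_rot: [-3.14, 0.523, 0.02]
ft_force: [1.5, -0.5, -1.0]
opening: 0.0243
grasp_force: 62.4
```

Request:
{"api": "apply_moves", "payload": {"series": [[0.043,0.001,-0.025,0,0,0,1],[0.087,0.0015,-0.05,0,0,0,1],[0.087,0.0015,-0.05,0,0,0,1]]}}

```text
time_s: 17.73
position: [0.4754, -0.0663, 0.1824]
ee_rot: [-3.14, 0.523, 0.021]
ft_force: [0.6, 0.3, -0.1]
opening: 0.0245
grasp_force: 62.4
```

Run:
```python
from h import *
ins(.04); s=readout.observe(); print(s['ft_force'],s['torque'])
p=RB.inv().apply(s['position']-B); print('tip block x',p[0]+.182,'dy',p[1]-.024,'dz',p[2]-.0123)
```

```text
now 17.725 [ 0.4754 -0.0663  0.1824] [-3.1395  0.5232  0.0205] q [-0.3096  0.7302  0.6696  1.5841 -0.2546  1.4739 -1.1228] 
move [-0.008  -0.0032  0.0012] [-0.0017  0.0003 -0.0024]
[ 0.5541  0.259  -0.1021] [ 0.0467 -0.8468 -0.0348]
tip block x 0.04150922419422898 dy 0.000621998597747777 dz 0.000588287593239388
```

It is inside with almost no force, so I continue.

Request:
{"api": "apply_moves", "payload": {"series": [[0.043,0.0005,-0.025,0,0,0,1],[0.087,0.001,-0.05,0,0,0,1],[0.13,0.0015,-0.075,0,0,0,1],[0.173,0.002,-0.1,0,0,0,1],[0.173,0.002,-0.1,0,0,0,1]]}}

```text
time_s: 18.35
position: [0.5099, -0.0661, 0.1624]
ee_rot: [-3.14, 0.523, 0.02]
ft_force: [1.3, 0.5, -1.3]
opening: 0.0244
grasp_force: 62.5
```

Request:
{"api": "apply_moves", "payload": {"series": [[0.022,0,-0.0125,0,0,0,1],[0.043,0.0005,-0.025,0,0,0,1],[0.065,0.001,-0.0375,0,0,0,1],[0.087,0.001,-0.05,0,0,0,1],[0.087,0.001,-0.05,0,0,0,1]]}}

```text
time_s: 18.98
position: [0.527, -0.0659, 0.1527]
ee_rot: [-3.14, 0.523, 0.02]
ft_force: [0.9, 0.4, -0.3]
opening: 0.0242
grasp_force: 62.4
```

Request:
{"api": "apply_moves", "payload": {"series": [[0.012,0,-0.007,0,0,0,1],[0.022,0,-0.0125,0,0,0,1],[0.022,0,-0.0125,0,0,0,1]]}}

```text
time_s: 19.35
position: [0.5313, -0.0659, 0.1505]
ee_rot: [-3.139, 0.523, 0.02]
ft_force: [0.5, -1.0, -0.1]
opening: 0.0243
grasp_force: 62.4
```

Request:
{"api": "apply_moves", "payload": {"series": [[0.009,0,-0.005,0,0,0,1],[0.017,0,-0.01,0,0,0,1],[0.017,0,-0.01,0,0,0,1]]}}

```text
time_s: 19.73
position: [0.5346, -0.0659, 0.1484]
ee_rot: [-3.14, 0.523, 0.02]
ft_force: [0.4, -0.2, -0.6]
opening: 0.0239
grasp_force: 62.4
```

Request:
{"api": "apply_moves", "payload": {"series": [[0.009,0,-0.005,0,0,0,1],[0.017,0,-0.01,0,0,0,1],[0.017,0,-0.01,0,0,0,1]]}}

```text
time_s: 20.1
position: [0.5367, -0.0659, 0.1468]
ee_rot: [-3.139, 0.526, 0.019]
ft_force: [-5.4, 0.5, 4.8]
opening: 0.0243
grasp_force: 62.5
```

A resisting force of about 7 N along the slot at nominal tip 0.112 means the blade has reached the back. I'll release and withdraw square to the handle.

Request:
{"api": "apply_moves", "payload": {"series": [[0,0,0,0,0,0,-1],[0,0,0,0,0,0,-1],[0,0,0,0,0,0,-1],[0,0,0,0,0,0,-1],[0,0,0,0,0,0,-1],[0,0,0,0,0,0,-1]]}}

```text
time_s: 20.85
position: [0.5379, -0.0659, 0.1465]
ee_rot: [-3.139, 0.523, 0.02]
ft_force: [0.2, -0.2, 0.8]
opening: 0.0853
grasp_force: 0.0
```

Request:
{"api": "apply_moves", "payload": {"series": [[0.05,0,0.0866,0,0,0,-1],[0.15,0,0.26,0,0,0,-1],[0.3,0,0.52,0,0,0,-1],[0.3,0,0.7,0,0,0,-1],[0.3,0.6,0.9,0,0,0,-1],[0.2,1,0.9,0,0,0,-1],[0,1,0.9,0,0,0,-1],[0,1,0.9,0,0,0,-1]]}}

```text
time_s: 21.85
position: [0.5365, 0.1374, 0.3271]
ee_rot: [-3.137, 0.523, 0.025]
ft_force: [0.7, -0.7, -0.1]
opening: 0.0856
grasp_force: 0.0
```

Request:
{"api": "apply_moves", "payload": {"series": [[0,0.5,0,0,0,0,-1],[-0.3,1,0,0,0,0,-1],[-0.3,1,0,0,0,0,-1],[-0.3,1,0,0,0,0,-1],[-0.3,1,0,0,0,0,-1],[-0.3,1,0,0,0,0,-1]]}}

```text
time_s: 22.6
position: [0.4784, 0.3328, 0.3266]
ee_rot: [-3.141, 0.523, 0.018]
ft_force: [-0.3, -0.5, 0.1]
opening: 0.0855
grasp_force: 0.0
```

Run:
```python
from h import *
t=eyes.camera('top');s=eyes.camera('side')
r=lambda i:cv2.resize(i,(400,400),interpolation=cv2.INTER_CUBIC)
cv2.imwrite('pics/z8.png',np.hstack([r(t['color'][155:255,255:355]),r(s['color'][105:225,200:320])]))
for tip in(.098,.11):
  for n,l in [('h top',(-.22,0,.007)),('h0',(-.11,0,.007))]:
    p=bw(np.array([tip,.024,0])+l); print(tip,n,'top',(proj(t,p)-[255,155]+.37)*4,'side',(proj(s,p)-[200,105]+.35)*400/120+[400,0])
im=t['color'];h=cv2.cvtColor(im,cv2.COLOR_BGR2HSV)
```

```text
0.098 h top top [133.7035 328.1067] side [685.9802 167.493 ]
0.098 h0 top [121.7276 204.1642] side [575.7259 220.695 ]
0.11 h top top [132.3259 313.8492] side [673.6075 173.4633]
0.11 h0 top [120.5046 191.5073] side [564.1142 226.2981]
```

View pics/z8.png

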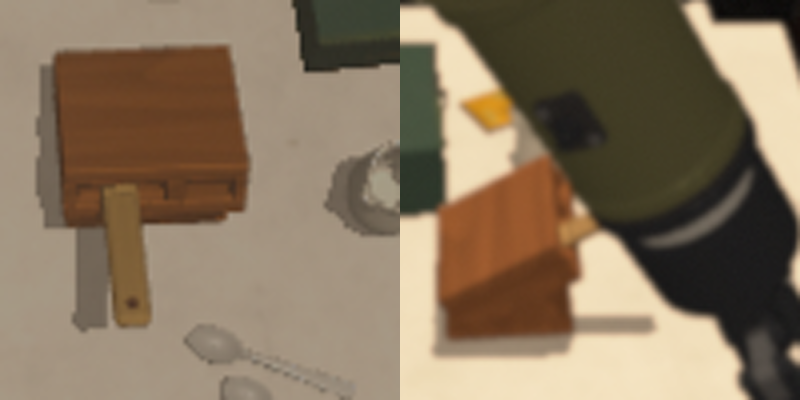

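The top view shows the handle sticking out of the wide slot. Its end is at zoom (132,326), against a predicted 322 or so for fully home and 336 at the limit, so the tip is at about 0.107. It is in line, the robot is clear, and I'm handing in.

```bash
python3 -c "
from rig import env
print(env.job_done())"
```

```text
the job is handed in; nothing more can be done
None
```

I pulled the spatula out, laid it flat and let go, then slid its blade into the wide slot until it met the back and handed the job in at about 23 s; images put the tip about 3 mm from the back, the cup and jug were never touched, and no verdict came back.

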